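# Feel the gap of a sprung fixture with a taper gauge

## Robot

A 7-joint arm with a two-finger parallel gripper is mounted at the origin on a cart in front of the work surface, level with it; the furniture and walls round the work are solid. World frame = base frame: x ahead of the robot, y to its left, z up, the work surface at z = 0. Lengths are in m, angles in rad, forces in N, time in s.
With the tool pointing down it reaches from about 0.4 to 0.875 m from the base axis. Payload 19.3 kg.
Tool frame: the origin (TCP) lies midway between the tips of the shut fingers; the grasp point (between the pads) lies 19 mm behind it; z points along the fingers, y is the line along which they close (so a half turn about z gives the same grasp; the last joint's range is limited). The gripper opens to 85 mm and grips with 20 to 120 N. Pads are 22 mm wide; open, the fingers measure 114 mm over their backs; the gripper's body (76 mm by 85 mm) begins 54 mm behind the grasp point. The pads swing forward as they close: fully open they stand 13 mm farther back than shut.
Start: joints at [1.162, 0.521, -0.036, 1.599, 0.021, 1.021, -0.113], TCP at [0.208, -0.589, 0.205] pointing down, gripper open.
Joint ranges: [-2.91, 2.91], [-0.3, 2.13], [-1.5, 1.42], [0.17, 2.43], [-1.26, 4.41], [0.16, 1.93], [-2.52, 2.52]. Speed limits (rad/s): [1.89, 1.89, 2.39, 2.39, 3.01, 3.01, 3.01].

## Interface

Orientations are given as [roll, pitch, yaw] about the fixed x, y, z axes, in that order (R = Rz(yaw) Ry(pitch) Rx(roll)).
In Python, from workcell import * gives the robot as it stands. The module is installed in compiled form; this text tells all that it offers.
- The arm moves only by the tool play_rows, never from a script. Its argument "deltas" is a list of rows, each a list of 7 numbers: the shift along the tool's x, y, z in units of 500 mm (1.0 is 500 mm), then the turn, a rotation vector about the tool's x, y, z in units of 120 degrees (1.0 is 120 degrees), then the closure, from 0 (fully open) to 1 (shut). A call has 1 to 10 rows; each row is the pose to reach, as a shift and turn from the pose commanded when the call began, along the tool's axes at that moment; what a row does not reach only later rows make up. A row lasts 1/10 s, in which the tool goes at most 50 mm and 8.59 degrees, less where a joint would pass 70% of its speed; a pose out of reach is approached as far as the arm can. A call with a number of a shift or a turn outside -1 to 1 is refused whole. A call with a gripper value outside its range is refused whole. The fingers move at their own pace and stop on an object; "newtons" is the grip in N (left out, the last holds). Time passes only in rows, so rows that repeat a pose let the fingers close. It gives the time, the measured TCP pose, the force, the opening and the grip force at its end, in the units of the state.
- observe(): the state, without advancing time (a new reading comes with each control period).
- grab_frame(name): name is "scene" or "side" or "wrist"; returns the picture (400x640x3 uint8, red, green, blue); there is no depth.
- get_calibration(name): a dict with "fovy" (degrees; the focal length in pixels is half the picture's height over the tangent of half this angle, whatever the lens; pixels are square), "cx", "cy" (the principal point, pixels), "xyz" and "rotation" of the camera in the world. Camera axes: x right, y down, z forward; pixel columns grow to the right and rows downward; lengths in m; the calibration is good to about 2 mm. The wrist camera is an equidistant fisheye: a pixel r from the principal point sees the ray r / f radians off the axis. A picture is of the moment at which its call begins: read the wrist's pose just before it. get_calibration takes no time and is no camera call; for the wrist camera it gives the pose at the moment of the call.
- job_done(): hands the job in; it is judged then, once.
The state is a dict: "clock": time; "qpos": joint angles; "qd": joint speeds; "joint_efforts": joint torques, N m; "position": TCP position; "tool_rot": TCP orientation; "force": force on the tool from outside, world axes, zero at the start; "moment": the same for the moment, N m; "grip_width": finger opening in m; "finger_force": force on a finger pad.
Only numpy, scipy, OpenCV 4.12 (cv2) and the standard library are available. Lean on these libraries where they do the work, as an engineer would, in place of code of your own. Each camera call takes 0.05 s, during which the arm holds its last target. There are 200 camera calls.

## Task

Check the gap of the blue bench fixture: take the orange-handled taper gauge by its handle, lay its blade flat on the fixture's lower plate and slide it, tip first and straight, in under the middle of the sprung upper plate until it drags snugly between the two plates, without forcing it so that the upper plate is pushed well up. Finish while still holding the gauge by its handle at that depth: do not let go or pull it out. Leave the other things on the bench where they are.

Things in the scene. Friction and masses are not known exactly. Their poses are not given: they have to be found in the camera images.
- taper_gauge: Loose steel taper gauge, orange handle with black ribs, 0.11 kg, flat on the bench left or right of the fixture. Origin: centre of handle's underside; x towards the tip, z up. Handle 70 (x) x 18 (y) x 24 (z) mm; a collar, then the blade from x = 35 to the tip at 145, 24 wide (16 at the tip). One flat underside (z = 0); blade 1.8 mm thick at the tip, 1 mm thicker every 12 mm back
- tip (a point): The middle of the gauge's tip edge at its underside (145 mm ahead of the gauge's origin, z = 0), axes as the gauge
- fixture: Blue fixture fixed to the bench, foot 125 (x) x 150 (y) mm. Origin: centre of underside, on the bench; its mouth faces -x, so the gauge goes in along its +x. Bright flat lower plate, top 40 mm above the bench, x = -60 to 50, y = -45 to 45; before x = -25 it lies open as an apron. A blue bridge on two posts (x = 5, y = +-55) holds the upper plate; top about 97 mm
- anvil_top (a point): Point on the lower plate's top surface straight below the upper plate's front edge (fixture x = -25, y = 0, z = 40 mm), axes as the fixture
- nose (a point): Middle of the upper plate's lower front edge, where the gap begins (fixture x = -25, y = 0; z = 43.3 to 45.3 mm: the gap of 3.3 to 5.3 mm varies and is to be felt), axes as the fixture. Upper plate: aluminium, about 50 (x) x 80 (y) x 8 mm, front edge rounded to 4 mm radius
- upper_plate (a joint): Lift in m of the sprung upper plate, 0 at rest, at most 0.006. Pressed down with about 3.7 N at rest, 1.5 N more per mm of lift. The blade meets it with its tip 18 to 42 mm (by the gap) past the front edge; there the drag on the gauge jumps to several N, then rises slowly, with 1 mm of lift per 12 mm pushed. Snug is from there to about 2.5 mm of lift
- ptfe_tape: Bystander: blue reel of sealing tape, 54 mm across, 14 mm high, lying on the bench on the side where the gauge is not; origin centre of underside
- mug: Bystander: white mug, 80 mm across, 86 mm high, at the back left; origin centre of underside
- long_box: Bystander: cardboard box with a red band, 71 x 121 x 52 mm, left; origin centre of underside
- calculator: Bystander: dark calculator, 140 x 85 x 18 mm, front left; origin centre of underside
- spanner: Bystander: steel open-ended spanner, 31 x 167 x 5 mm, in front of the robot; origin centre of underside

How it is judged:
By the outcome, as a careful person would: the job done as asked, in the order asked, and still so for the second after the job is handed in, while the arm keeps its last pose, push and grip.
It also fails if it takes over 54 s, if anything falls off the work surface, if the arm or the gripper's body presses on something with over 40 N, if the wrist force passes 120 N, or if a joint passes its speed limit or range.

## Working session

There is one attempt and no reset: what is moved stays moved. The work goes in short steps, Python scripts to look and compute and a tool call to move; the robot and the scene stay as the last step left them, time stands still between calls to the robot, and variables do not carry over. Pictures are saved under pics/ and viewed, at most 10 in all, crops included, and the job is handed in when it is done.

Besides the shell and the picture viewer there is one more tool, called after "Emit:" as a command line: name --pt "numbers of a row" for each row, then --argument value for the rest. play_rows: Moves the arm, as the interface text tells. Its arguments: {"type":"object","properties":{"deltas":{"type":"array"},"newtons":{"type":"number"}},"required":["deltas"]}

```bash
mkdir -p pics; python3 - <<'E'
from workcell import *
import cv2,numpy as np
o=observe();print(o)
ims=[]
for n in("scene","side"):
    c=get_calibration(n);print(n,c)
    im=grab_frame(n);cv2.imwrite(f"pics/{n}0.png",im[...,::-1]);
E
```

```text
{'clock': 0.0, 'qpos': array([ 1.16184844,  0.52200524, -0.0363269 ,  1.60001636,  0.02118736,
        1.02107892, -0.1127757 ]), 'qd': array([ 6.05175254e-04,  9.34944056e-04, -2.74384415e-03,  2.80773606e-04,
       -1.48160673e-03,  4.26353387e-05,  8.89471723e-04]), 'joint_efforts': array([ 7.88276111e-07, -9.27101541e+01,  1.97987258e+00, -3.69923401e+01,
        1.78462436e-02,  8.28502933e-03, -4.49972322e-05]), 'position': array([ 0.20753586, -0.58914742,  0.20452822]), 'tool_rot': array([-3.14047142e+00,  6.93916718e-05,  3.38755361e-01]), 'force': array([ 0.40482662, -0.80353609, -0.7991879 ]), 'moment': array([-0.00774468, -0.09835016, -0.00981917]), 'finger_force': 0.0, 'grip_width': 0.0852634193847769}
scene {'fovy': 46.61642509496608, 'cx': 318.4085976562253, 'cy': 194.81603465502553, 'xyz': array([-0.27416482,  0.84648496,  0.91750692]), 'rotation': array([-2.22563672, -0.00467697, -2.30649107])}
side {'fovy': 47.12327047871103, 'cx': 316.7100170089271, 'cy': 199.1524878606853, 'xyz': array([0.91406731, 0.60241825, 1.26455056]), 'rotation': array([-2.64977026,  0.00979126,  2.49154703])}
```

View pics/scene0.png

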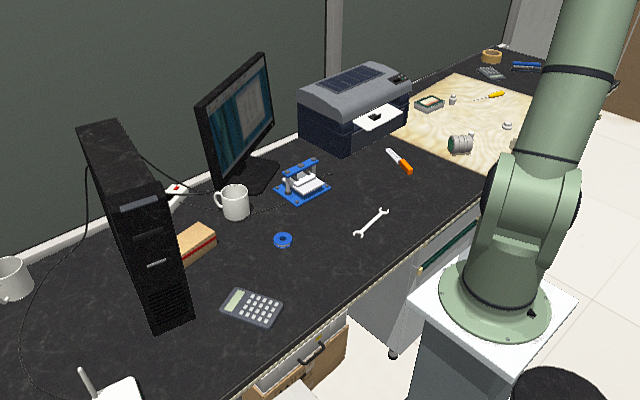

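View pics/side0.png

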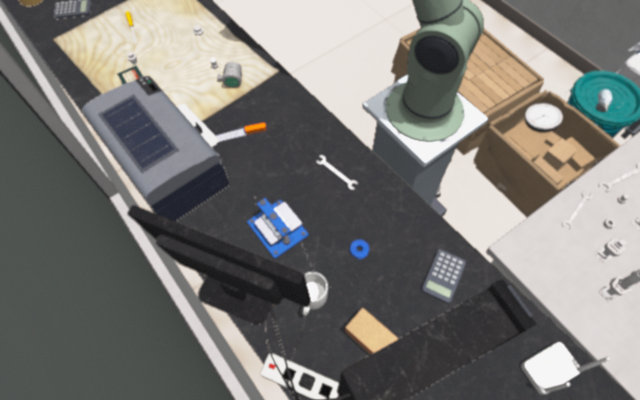

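```bash
cat > h.py <<'E'
from workcell import *
import cv2,numpy as np
from scipy.spatial.transform import Rotation as Ro
def ray(c,u,v,H=400):
    f=H/2/np.tan(np.radians(c["fovy"]/2)); R=Ro.from_euler('xyz',c["rotation"]).as_matrix()
    return R@np.array([(u-c["cx"])/f,(v-c["cy"])/f,1.])
def onplane(c,p,z):
    d=ray(c,*p); o=np.array(c["xyz"]); return o+d*(z-o[2])/d[2]
def fray(c,u,v,H=400):
    f=H/2/np.tan(np.radians(c["fovy"]/2)); R=Ro.from_euler('xyz',c["rotation"]).as_matrix()
    a=np.array([u-c["cx"],v-c["cy"]]); r=np.hypot(*a)+1e-9; t=r/f
    return R@np.array([*(a/r*np.sin(t)),np.cos(t)])
def wplane(c,p,z):
    d=fray(c,*p); o=np.array(c["xyz"]); return o+d*(z-o[2])/d[2]
E
python3 - <<'E'
from h import *
for n in("scene","side"):
    im=cv2.imread(f"pics/{n}0.png"); c=get_calibration(n); hsv=cv2.cvtColor(im,cv2.COLOR_BGR2HSV)
    for nm,lo,hi in(("orange",(5,180,150),(15,255,255)),("blue",(100,150,80),(125,255,255))):
        m=cv2.inRange(hsv,lo,hi); k,l,s,ce=cv2.connectedComponentsWithStats(m)
        for i in range(1,k):
            if s[i,4]>40: 
                print(n,nm,s[i],ce[i],onplane(c,ce[i],.012).round(3))
                if nm=="orange":
                    P=np.array([onplane(c,(x,y),.015)[:2] for y,x in np.argwhere(l==i)]); r=cv2.minAreaRect(P.astype(np.float32)*1000);print(r)
a=cv2.imread("pics/scene0.png")[140:220,260:420];b=cv2.imread("pics/side0.png")[110:260,200:320]
cv2.imwrite("pics/c0.png",np.vstack([cv2.resize(a,None,fx=4,fy=4,interpolation=2)[:,:640],np.zeros((10,640,3),np.uint8)]))
cv2.imwrite("pics/c1.png",cv2.resize(b,None,fx=4,fy=4,interpolation=2))
E
```

```text
scene blue [513  61  28   6  94] [526.62765957  63.44680851] [ 0.705 -1.478  0.012]
scene blue [282 158  37  20 224] [299.90625 167.4375 ] [ 0.756 -0.005  0.012]
scene blue [273 182  58  25 454] [299.60132159 194.33259912] [0.639 0.095 0.012]
scene blue [273 232  19  17 215] [282.32093023 238.96744186] [0.513 0.267 0.012]
side orange [245 123  21   9  62] [255.09677419 127.17741935] [ 0.516 -0.287  0.012]
((515.7953491210938, -286.0100402832031), (24.847068786621094, 69.40240478515625), 66.41815948486328)
side blue [247 199  61  59 863] [276.92468134 231.18887601] [0.678 0.075 0.012]
side blue [350 240  19  19 269] [359.18959108 248.76208178] [0.519 0.268 0.012]
```

View pics/c0.png

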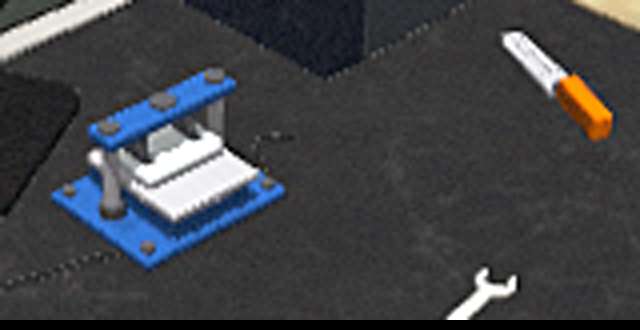

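View pics/c1.png

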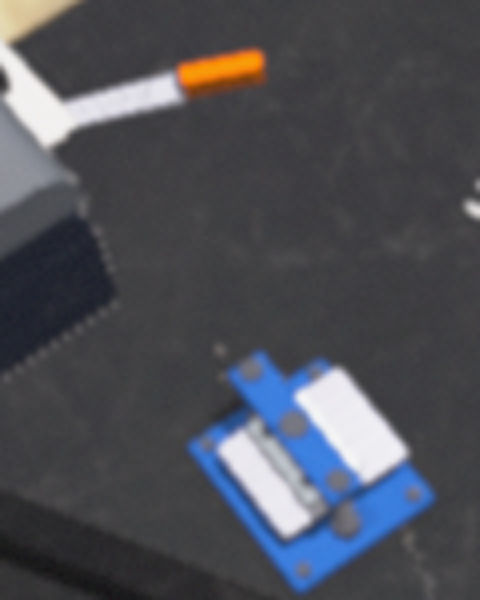

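```bash
python3 - <<'E'
from h import *
S=get_calibration("scene");D=get_calibration("side")
f=lambda c,l,z:[onplane(c,p,z)[:2].round(4) for p in l]
A=f(S,[(273,189.3),(297.5,207),(331.8,187.5)],.008);B=f(D,[(247.5,221.3),(275.8,258),(308.8,233.8)],.008)
print("scene foot L,B,R",A,np.linalg.norm(A[0]-A[1]),np.linalg.norm(A[1]-A[2]));print("side foot L,B,R",B,np.linalg.norm(B[0]-B[1]),np.linalg.norm(B[1]-B[2]))
# scene: B-R front edge ; L-R diag centre.
for nm,P,back in(("scene",A,0),("side",B,0)):
    print(nm,"centre",(P[0]+P[2])/2)
print("yaw scene", np.degrees([np.arctan2(*(A[0]-A[1])[::-1]),np.arctan2(*(A[1]-A[2])[::-1])-np.pi/2]))
print("yaw side", np.degrees([np.arctan2(*(B[1]-B[2])[::-1]),np.arctan2(*(B[1]-B[0])[::-1])-np.pi/2]))
t=f(S,[(386.3,148.5)],.001)[0];h=f(S,[(409,168)],.024)[0];h2=f(S,[(411.5,174)],.0)[0];print("gauge scene tip",t,"end",h,h2)
t=f(D,[(218,139.5)],.002)[0];h=f(D,[(266,125)],.024)[0];print("side tip",t,"end",h)
E
```

```text
scene foot L,B,R [array([0.7219, 0.1391]), array([0.5983, 0.1387]), array([ 0.601 , -0.0108])] 0.12360064724749617 0.1495243792831122
side foot L,B,R [array([ 0.7291, -0.0082]), array([0.7285, 0.1412]), array([0.6062, 0.1382])] 0.1494012048144191 0.12233678923365619
scene centre [0.66145 0.06415]
side centre [0.66765 0.065  ]
yaw scene [0.18542259 1.03466079]
yaw side [1.40517478 0.2301023 ]
gauge scene tip [ 0.6493 -0.3369] end [ 0.4907 -0.2698] [ 0.4821 -0.2773]
side tip [ 0.6401 -0.3273] end [ 0.4855 -0.2633]
```

Emit:
play_rows --pt "0.783 -0.371 0.05 0 0 0.353 0" --pt "0.783 -0.371 0.05 0 0 0.353 0" --pt "0.783 -0.371 0.05 0 0 0.353 0" --pt "0.783 -0.371 0.05 0 0 0.353 0" --pt "0.783 -0.371 0.05 0 0 0.353 0" --pt "0.783 -0.371 0.05 0 0 0.353 0" --pt "0.783 -0.371 0.05 0 0 0.353 0" --pt "0.783 -0.371 0.05 0 0 0.353 0" --pt "0.783 -0.371 0.05 0 0 0.353 0" --pt "0.783 -0.371 0.05 0 0 0.353 0"

```text
clock: 1.1
position: [0.5194, -0.2783, 0.1792]
tool_rot: [-3.139, 0.0, -0.392]
force: [-0.4, 0.1, -0.9]
grip_width: 0.0853
finger_force: 0.0
```

Emit:
play_rows --pt "0 0 0 0 0 0 0" --pt "0 0 0 0 0 0 0" --pt "0 0 0 0 0 0 0"

```text
clock: 1.4
position: [0.5145, -0.2855, 0.1802]
tool_rot: [3.141, 0.0, -0.402]
force: [-0.8, 0.2, 0.2]
grip_width: 0.0857
finger_force: 0.0
```

```bash
python3 - <<'E'
from h import *
o=observe();print(o["position"],o["tool_rot"],o["clock"],o["force"])
c=get_calibration("wrist");print(c)
im=grab_frame("wrist");cv2.imwrite("pics/w1.png",im[...,::-1])
hsv=cv2.cvtColor(im,cv2.COLOR_RGB2HSV);m=cv2.inRange(hsv,(5,180,130),(15,255,255))
k,l,s,ce=cv2.connectedComponentsWithStats(m)
for i in range(1,k):
    if s[i,4]>60:
        P=np.array([wplane(c,(x,y),.024)[:2] for y,x in np.argwhere(l==i)],np.float32)*1000
        print(s[i],cv2.minAreaRect(P))
E
```

```text
[ 0.51450994 -0.28549809  0.18018349] [ 3.14125391e+00  5.30032832e-05 -4.02373542e-01] 1.4 [-0.75545634  0.24504799  0.22840716]
{'fovy': 65.70646984690485, 'cx': 318.619257631347, 'cy': 201.55886770796997, 'xyz': array([ 0.57529026, -0.31131626,  0.34860256]), 'rotation': array([ 2.88074253e+00,  4.81717455e-04, -1.97237888e+00])}
[310 147  18  64 374] ((518.4187622070312, -286.92022705078125), (18.29158592224121, 68.69976806640625), 66.65943908691406)
```

View pics/w1.png

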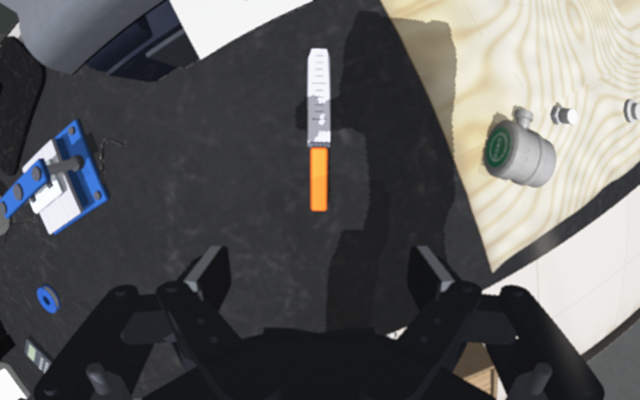

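Emit:
play_rows --pt "0.008 0 0.08 0 0 0 0" --pt "0.008 0 0.16 0 0 0 0" --pt "0.008 0 0.24 0 0 0 0" --pt "0.008 0 0.29 0 0 0 0" --pt "0.008 0 0.32 0 0 0 0" --pt "0.008 0 0.335 0 0 0 0" --pt "0.008 0 0.345 0 0 0 0" --pt "0.008 0 0.345 0 0 0 0" --pt "0.008 0 0.345 0 0 0 0"

```text
clock: 2.35
position: [0.5195, -0.2863, 0.0086]
tool_rot: [3.142, -0.001, -0.401]
force: [-0.6, -0.0, -0.6]
grip_width: 0.0856
finger_force: 0.0
```

Emit:
play_rows --pt "0 0 0 0 0 0 0.5" --pt "0 0 0 0 0 0 0.7" --pt "0 0 0 0 0 0 0.85" --pt "0 0 0 0 0 0 1" --pt "0 0 0 0 0 0 1" --pt "0 0 0 0 0 0 1" --pt "0 0 0 0 0 0 1" --pt "0 0 0 0 0 0 1" --pt "0 0 0 0 0 0 1" --newtons 60

```text
clock: 3.25
position: [0.519, -0.286, 0.0076]
tool_rot: [-3.142, 0.0, -0.401]
force: [-0.5, -0.7, -0.0]
grip_width: -0.0002
finger_force: 0.0
```

```bash
python3 - <<'E'
from h import *
o=observe();print(o["position"],o["tool_rot"],o["grip_width"])
c=get_calibration("wrist")
im=grab_frame("wrist");cv2.imwrite("pics/w2.png",im[...,::-1])
hsv=cv2.cvtColor(im,cv2.COLOR_RGB2HSV);m=cv2.inRange(hsv,(5,180,130),(15,255,255))
k,l,s,ce=cv2.connectedComponentsWithStats(m)
for i in range(1,k):
    if s[i,4]>60:
        P=np.array([wplane(c,(x,y),.024)[:2] for y,x in np.argwhere(l==i)],np.float32)*1000
        print(s[i],cv2.minAreaRect(P))
S=get_calibration("side");im2=grab_frame("side")
E
```

```text
[ 0.51896646 -0.28598229  0.00757455] [-3.14158445e+00  7.02867066e-05 -4.00596347e-01] -0.00024389448308837663
[ 305  184   34   62 1747] ((535.1555786132812, -294.1952819824219), (16.87633514404297, 33.013763427734375), 66.76094818115234)
```

View pics/w2.png

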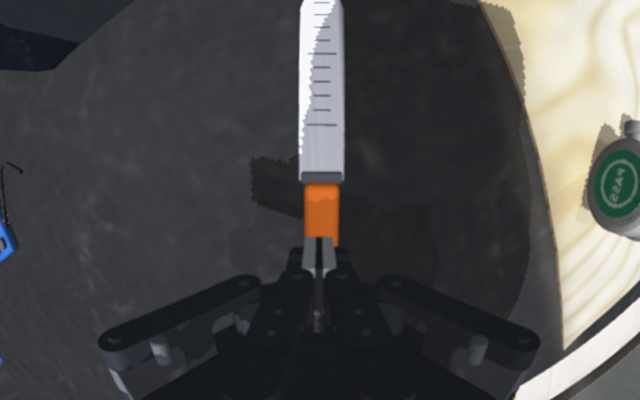

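```bash
python3 - <<'E'
from h import *
o=observe();c=get_calibration("wrist")
R=Ro.from_euler('xyz',c["rotation"]).as_matrix();f=200/np.tan(np.radians(c["fovy"]/2))
def proj(p):
    d=R.T@(np.array(p)-c["xyz"]);t=np.arccos(d[2]/np.linalg.norm(d));r=f*t/np.hypot(*d[:2])
    return (c["cx"]+r*d[0],c["cy"]+r*d[1])
p=o["position"];print(c["xyz"],c["rotation"],[np.round(proj(p+[0,0,z]),0) for z in(0,.01,.02,.03,.04,.06)])
fw=np.array([.92,-.39,0])*.011
print([np.round(proj(p+fw+[0,0,z]),0) for z in(0,.01,.02,.03,.04)])
im=grab_frame("side")[90:170,190:310];cv2.imwrite("pics/s2.png",cv2.resize(im[...,::-1],None,fx=5,fy=5,interpolation=2))
E
```

```text
[ 0.57978717 -0.31172877  0.17603332] [ 2.88081422e+00  8.47721836e-04 -1.97055449e+00] [array([319., 237.]), array([319., 243.]), array([319., 250.]), array([319., 259.]), array([319., 268.]), array([319., 290.])]
[array([319., 219.]), array([319., 224.]), array([319., 231.]), array([319., 238.]), array([319., 246.])]
```

View pics/s2.png

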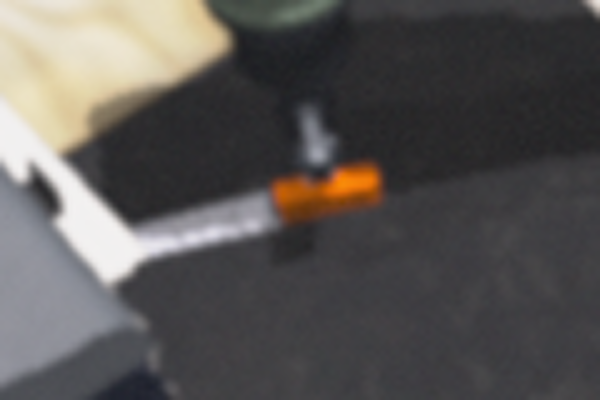

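```bash
python3 - <<'E'
from h import *
p=observe()["position"]
for n,off,s in(("side",(190,90),5),("scene",(380,130),5)):
    c=get_calibration(n);R=Ro.from_euler('xyz',c["rotation"]).as_matrix();f=200/np.tan(np.radians(c["fovy"]/2))
    for z in(0,.01,.02,.03,.04):
        d=R.T@(p+[0,0,z]-np.array(c["xyz"]));u=np.array([c["cx"]+f*d[0]/d[2],c["cy"]+f*d[1]/d[2]]);print(n,z,((u-off)*s).round(0))
im=grab_frame("scene")[130:200,380:450];cv2.imwrite("pics/s3.png",cv2.resize(im[...,::-1],None,fx=5,fy=5,interpolation=2))
E
```

```text
side 0 [323. 193.]
side 0.01 [321. 184.]
side 0.02 [319. 175.]
side 0.03 [317. 166.]
side 0.04 [315. 156.]
scene 0 [125. 184.]
scene 0.01 [127. 172.]
scene 0.02 [128. 160.]
scene 0.03 [130. 148.]
scene 0.04 [132. 136.]
```

View pics/s3.png

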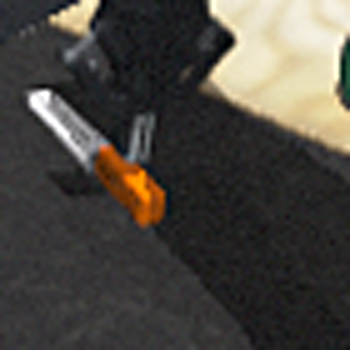

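Emit:
play_rows --pt "0 0 0 0 0 0 0" --pt "0 0 0 0 0 0 0" --pt "0 0 0 0 0 0 0" --pt "0 0 0 0 0 0 0" --pt "0 0 0 0 0 0 0" --pt "0 0 0 0 0 0 0" --pt "0 0 0.01 0 0 0 0" --pt "0 0 0.02 0 0 0 0" --pt "0 0 0.03 0 0 0 0" --pt "0 0 0.03 0 0 0 0"

```text
clock: 4.45
position: [0.5185, -0.2857, -0.0084]
tool_rot: [-3.142, 0.001, -0.401]
force: [-0.4, -0.6, -0.1]
grip_width: 0.0852
finger_force: 0.0
```

Emit:
play_rows --pt "0 0 0 0 0 0 0.4" --pt "0 0 0 0 0 0 0.5" --pt "0 0 0 0 0 0 0.6" --pt "0 0 0 0 0 0 0.7" --pt "0 0 0 0 0 0 0.7" --pt "0 0 0 0 0 0 0.7" --newtons 30

```text
clock: 5.05
position: [0.519, -0.286, -0.0074]
tool_rot: [3.142, -0.0, -0.401]
force: [0.5, 0.4, 1.4]
grip_width: 0.0255
finger_force: 0.0
```

Emit:
play_rows --pt "0 0 0 0 0 0 0.8" --pt "0 0 0 0 0 0 0.9" --pt "0 0 0 0 0 0 0.9" --pt "0 0 0 0 0 0 0.9" --pt "0 0 0 0 0 0 0.9" --newtons 30

```text
clock: 5.55
position: [0.519, -0.286, -0.0073]
tool_rot: [3.142, -0.0, -0.401]
force: [-1.3, -0.5, 5.7]
grip_width: 0.0168
finger_force: 29.7
```

```bash
python3 - <<'E'
from h import *
im=grab_frame("scene")[130:200,380:450];a=cv2.resize(im[...,::-1],(350,350),interpolation=2)
w=grab_frame("wrist")[150:330,220:420];b=cv2.resize(w[...,::-1],(389,350))
cv2.imwrite("pics/s4.png",np.hstack([a,b]))
E
```

```text
(no output)
```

View pics/s4.png

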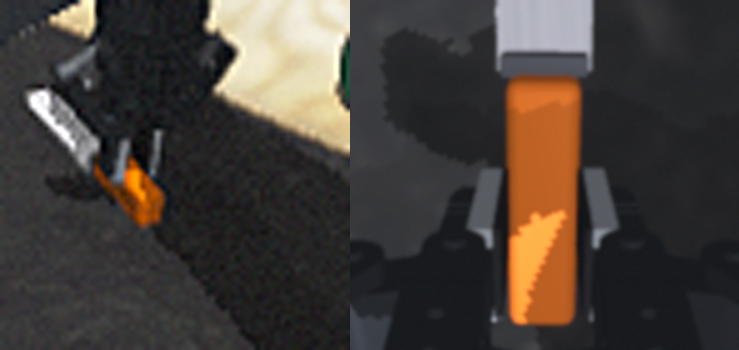

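Emit:
play_rows --pt "0 0 0 0 0 0 1" --pt "0 0 0 0 0 0 1" --pt "0 0 0 0 0 0 1" --pt "0 0 -0.02 0 0 0 1" --pt "0 0 -0.06 0 0 0 1" --pt "0 0 -0.11 0 0 0 1" --pt "0 0 -0.16 0 0 0 1" --pt "0 0 -0.19 0 0 0 1" --pt "0 0 -0.2 0 0 0 1" --pt "0 0 -0.2 0 0 0 1" --newtons 90

```text
clock: 6.65
position: [0.5191, -0.286, 0.0928]
tool_rot: [-3.142, -0.001, -0.4]
force: [-0.5, 0.2, -1.5]
grip_width: 0.0141
finger_force: 88.3
```

```bash
python3 - <<'E'
from h import *
o=observe();print(o)
y=o["tool_rot"][2];d=np.array([.45,.0645])-o["position"][:2]
print("x",(d[0]*np.cos(y)+d[1]*np.sin(y))/.5,"y",(d[0]*np.sin(y)-d[1]*np.cos(y))/.5,"turn",-(np.radians(.7)-y)/np.radians(120))
E
```

```text
{'clock': 6.65, 'qpos': array([ 0.36916281,  0.61011015,  0.04939561,  1.78534996, -0.04173996,
        0.74659771, -1.53098571]), 'qd': array([ 0.00219453,  0.02446009, -0.00288045,  0.01092223, -0.0013419 ,
       -0.01488199, -0.00134798]), 'joint_efforts': array([-1.26537384e-02, -9.63979554e+01,  4.57983434e+00, -3.06041980e+01,
        2.46106507e-02,  3.88106229e-01, -7.94522522e-03]), 'position': array([ 0.51912264, -0.28597374,  0.09279808]), 'tool_rot': array([-3.14154843e+00, -5.42392574e-04, -4.00477056e-01]), 'force': array([-0.5195986 ,  0.18624405, -1.53418582]), 'moment': array([-0.0059859 ,  0.03973077, -0.0439576 ]), 'finger_force': 88.34514236077666, 'grip_width': 0.014098239163639602}
x -0.4005763965285588 y -0.5915890989847401 turn -0.19704704235856216
```

Emit:
play_rows --pt "-0.04 -0.06 0 0 0 -0.03 1" --pt "-0.1 -0.14 0 0 0 -0.06 1" --pt "-0.16 -0.22 0 0 0 -0.09 1" --pt "-0.21 -0.3 0 0 0 -0.12 1" --pt "-0.26 -0.38 0 0 0 -0.15 1" --pt "-0.31 -0.46 0 0 0 -0.175 1" --pt "-0.35 -0.52 0 0 0 -0.197 1" --pt "-0.39 -0.57 0 0 0 -0.197 1" --pt "-0.4 -0.592 0 0 0 -0.197 1" --pt "-0.4 -0.592 0 0 0 -0.197 1"

```text
clock: 7.65
position: [0.4498, 0.0661, 0.0919]
tool_rot: [-3.141, 0.001, 0.015]
force: [0.2, -1.6, -1.1]
grip_width: 0.0145
finger_force: 88.4
```

Emit:
play_rows --pt "0 0 0 0 0 0 1" --pt "0 0 0 0 0 0 1" --pt "0 0 0 0 0 0 1"

```text
clock: 7.95
position: [0.4503, 0.0635, 0.0924]
tool_rot: [3.141, 0.0, 0.01]
force: [0.0, 0.7, -0.3]
grip_width: 0.0139
finger_force: 88.4
```

```bash
python3 - <<'E'
from h import *
o=observe();print(o["position"],o["tool_rot"],o["force"],o["grip_width"])
c=get_calibration("wrist");print(c["xyz"],c["rotation"])
im=grab_frame("wrist");cv2.imwrite("pics/w3.png",im[...,::-1])
np.save("w3c.npy",c,allow_pickle=True)
E
```

```text
[0.45033063 0.06348734 0.0924411 ] [3.14131669e+00 2.84035175e-04 1.02305522e-02] [ 0.04267759  0.68131457 -0.3345224 ] 0.013929316003815518
[0.51635833 0.0639548  0.26088001] [ 2.88084072e+00  4.64117701e-05 -1.55970954e+00]
```

View pics/w3.png

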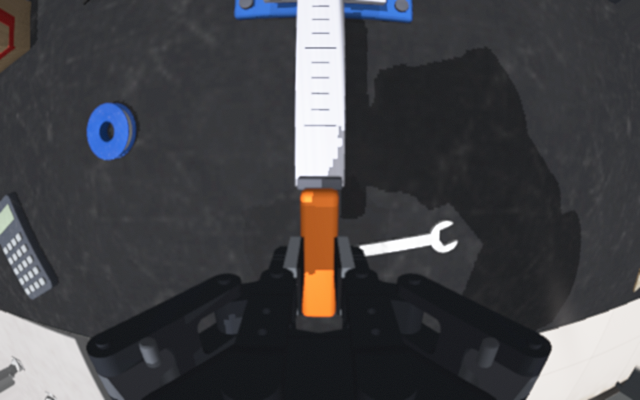

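```bash
python3 - <<'E'
from h import *
c=np.load("w3c.npy",allow_pickle=True).item();im=cv2.imread("pics/w3.png");hsv=cv2.cvtColor(im,cv2.COLOR_BGR2HSV)
m=cv2.inRange(hsv,(100,150,60),(125,255,255))[:40]
cols=np.where(m.any(0))[0];cols=cols[cols>200];print(cols.min(),cols.max())
E=[]
for u in list(range(244,292,3))+list(range(352,405,3)):
    r=np.where(m[:,u])[0]
    if len(r):E.append(wplane(c,(u,r.max()+.5),.008)[:2])
E=np.array(E);k=np.polyfit(E[:,1],E[:,0],1);print("front edge x at y=.064",np.polyval(k,.064),"yaw deg",-np.degrees(np.arctan(k[0])), "std",np.std(E[:,0]-np.polyval(k,E[:,1])))
for r in(8,12,16):
    q=np.where(m[r])[0];q=q[q>200];a,b=wplane(c,(q.min()-.5,r),.008),wplane(c,(q.max()+.5,r),.008);print(r,q.min(),q.max(),a[:2],b[:2],"mid y",(a+b)[1]/2,"w",b[1]-a[1])
# blade/handle mid
w=cv2.inRange(hsv,(0,0,120),(180,70,255));g=cv2.inRange(hsv,(5,150,80),(18,255,255))
for r in(25,50,80,110): 
    q=np.where(w[r,285:360])[0]+285;a,b=wplane(c,(q.min()-.5,r),.105),wplane(c,(q.max()+.5,r),.105);print("blade",r,q.min(),q.max(),((a+b)/2)[:2],a[1]-b[1])
for r in(200,215,230):
    q=np.where(g[r,285:360])[0]+285;a,b=wplane(c,(q.min()-.5,r),.124),wplane(c,(q.max()+.5,r),.124);print("handle",r,((a+b)/2)[:2],a[1]-b[1])
E
```

```text
234 412
front edge x at y=.064 0.6049468651039672 yaw deg -0.26888423603055334 std 0.00029074894711959414
8 235 411 [0.61622136 0.13567537] [ 0.61883646 -0.01329825] mid y 0.061188561028131666 w -0.14897362018122
12 234 412 [0.61247785 0.13635983] [ 0.61509488 -0.01406157] mid y 0.061149127976552635 w -0.15042140172523066
16 235 412 [0.60858757 0.13528906] [ 0.61126459 -0.01393795] mid y 0.06067555643209654 w -0.1492270140394576
blade 25 296 343 [0.5663623  0.06407321] 0.02405802591887503
blade 50 295 344 [0.55279784 0.06392607] 0.024870600763655812
blade 80 295 344 [0.53714942 0.06375403] 0.024789627378988738
blade 110 295 344 [0.52190074 0.06358362] 0.02486644821125676
handle 200 [0.48057714 0.06338983] 0.0178384283150217
handle 215 [0.47338971 0.06330781] 0.017153687193195502
handle 230 [0.46598001 0.0632229 ] 0.01742047491612675
```

Emit:
play_rows --pt "0.01 0 -0.05 0 0 0 1" --pt "0.03 0 -0.12 0 0 0 1" --pt "0.06 0 -0.2 0 0 0 1" --pt "0.09 0 -0.27 0 0 0 1" --pt "0.1 0 -0.3 0 0 0 1" --pt "0.1 0 -0.3 0 0 0 1" --pt "0.1 0 -0.3 0 0 0 1" --pt "0.1 0 -0.3 0 0 0 1"

```text
clock: 8.8
position: [0.4994, 0.0648, 0.2415]
tool_rot: [3.141, 0.002, 0.012]
force: [0.1, 0.0, -0.9]
grip_width: 0.0142
finger_force: 88.4
```

```bash
python3 - <<'E'
from h import *
o=observe();print(o["position"],o["tool_rot"],o["qd"].round(3).max())
c=get_calibration("wrist");print(c["xyz"])
im=grab_frame("wrist")[...,::-1].copy();cv2.imwrite("pics/w4.png",im);hsv=cv2.cvtColor(im,cv2.COLOR_BGR2HSV)
m=cv2.inRange(hsv,(100,150,60),(125,255,255));m[250:]=0;m[:,:180]=0;m[:,460:]=0
ys=np.where(m.any(1))[0];print("rows",ys.min(),ys.max())
for r in range(ys.min(),ys.max()+1,5):
    q=np.where(m[r])[0]
    if len(q)<2: continue
    a,b=wplane(c,(q.min()-.5,r),.008),wplane(c,(q.max()+.5,r),.008);print(r,q.min(),q.max(),a[:2].round(4),b[:2].round(4),"w",(a[1]-b[1]).round(4))
E=[]
for u in range(240,400,4):
    r=np.where(m[:,u])[0]
    if len(r):E.append(wplane(c,(u,r.max()+.5),.008)[:2])
print(np.array(E).round(4)[::3].tolist())
E
```

```text
[0.49939156 0.06484583 0.24148326] [3.14117170e+00 1.83835336e-03 1.18493236e-02] 0.002
[0.56567843 0.0654279  0.40981106]
rows 0 178
0 270 285 [0.7317 0.1322] [0.7306 0.1109] w 0.0213
5 267 380 [0.7243 0.1359] [ 0.7273 -0.0142] w 0.1501
10 262 384 [0.7172 0.1423] [ 0.7203 -0.0195] w 0.1618
15 262 387 [0.7098 0.142 ] [ 0.7132 -0.0234] w 0.1655
20 280 369 [0.7012 0.1179] [0.7036 0.0008] w 0.1171
25 261 387 [0.6952 0.1428] [ 0.6985 -0.0232] w 0.166
30 261 388 [0.688  0.1426] [ 0.6914 -0.0245] w 0.1671
35 266 387 [0.6805 0.1357] [ 0.6841 -0.023 ] w 0.1588
40 266 381 [0.6735 0.1355] [ 0.6763 -0.015 ] w 0.1505
45 266 380 [0.6665 0.1354] [ 0.6691 -0.0136] w 0.149
50 265 381 [0.6596 0.1365] [ 0.6623 -0.0149] w 0.1514
55 265 380 [0.6527 0.1364] [ 0.6553 -0.0136] w 0.15
60 265 380 [0.6459 0.1362] [ 0.6484 -0.0136] w 0.1498
65 265 380 [0.6391 0.1361] [ 0.6416 -0.0137] w 0.1497
70 265 380 [0.6324 0.136 ] [ 0.6348 -0.0137] w 0.1497
75 265 380 [0.6257 0.1359] [ 0.6281 -0.0138] w 0.1496
80 265 380 [0.619  0.1358] [ 0.6214 -0.0138] w 0.1496
85 265 380 [0.6123 0.1357] [ 0.6147 -0.0139] w 0.1496
90 347 379 [0.606  0.0302] [ 0.608  -0.0127] w 0.043
140 180 183 [0.5435 0.2575] [0.5432 0.2512] w 0.0063
145 180 190 [0.5365 0.2578] [0.5358 0.2407] w 0.0172
150 180 194 [0.5295 0.2582] [0.5287 0.2349] w 0.0233
155 180 195 [0.5225 0.2586] [0.5218 0.2337] w 0.0249
160 181 196 [0.5154 0.2575] [0.5148 0.2326] w 0.0249
165 180 194 [0.5084 0.2596] [0.5079 0.2361] w 0.0235
170 180 192 [0.5012 0.2602] [0.5009 0.2396] w 0.0205
175 180 187 [0.4941 0.2607] [0.4939 0.248 ] w 0.0128
[[0.6814, 0.1377], [0.606, 0.1206], [0.6057, 0.1051], [0.6069, 0.0232], [0.6062, 0.0076], [0.6057, -0.0081], [0.6863, -0.0237]]
```

Emit:
play_rows --pt "-0.034 0.01 0.05 0 0 0 1" --pt "-0.034 0.01 0.12 0 0 0 1" --pt "-0.034 0.01 0.2 0 0 0 1" --pt "-0.034 0.01 0.27 0 0 0 1" --pt "-0.034 0.01 0.33 0 0 0 1" --pt "-0.034 0.01 0.37 0 0 0 1" --pt "-0.034 0.01 0.39 0 0 0 1" --pt "-0.034 0.01 0.4 0 0 0 1" --pt "-0.034 0.01 0.4 0 0 0 1" --pt "-0.034 0.01 0.4 0 0 0 1"

```text
clock: 9.85
position: [0.4837, 0.0601, 0.0433]
tool_rot: [-3.141, -0.001, 0.012]
force: [0.7, -0.8, -0.2]
grip_width: 0.0143
finger_force: 88.4
```

Emit:
play_rows --pt "0 0 0 0 0 0 1" --pt "0 0 0 0 0 0 1"

```text
clock: 10.05
position: [0.4837, 0.0601, 0.0432]
tool_rot: [-3.141, -0.001, 0.012]
force: [1.0, 0.4, -1.3]
grip_width: 0.0142
finger_force: 88.4
```

```bash
python3 - <<'E'
from h import *
o=observe();print(o["position"],o["tool_rot"],o["force"],o["moment"])
E
```

```text
[0.48368428 0.06007209 0.04324125] [-3.14133613e+00 -1.11156533e-03  1.20284089e-02] [ 0.9657227   0.44241913 -1.29291986] [ 0.09045075  0.01420408 -0.06156838]
```

Emit:
play_rows --pt "0 0 0.006 0 0 0.002 1" --pt "0 0 0.012 0 0 0.002 1" --pt "0 0 0.016 0 0 0.002 1" --pt "0 0 0.018 0 0 0.002 1" --pt "0 0 0.018 0 0 0.002 1" --pt "0 0 0.018 0 0 0.002 1"

```text
clock: 10.65
position: [0.4833, 0.06, 0.0336]
tool_rot: [-3.142, 0.0, 0.008]
force: [-0.2, -0.1, -1.2]
grip_width: 0.0147
finger_force: 88.4
```

Emit:
play_rows --pt "0 0 0.001 0 0 0 1" --pt "0 0 0.001 0 0 0 1" --pt "0 0 0.001 0 0 0 1"

```text
clock: 10.95
position: [0.4833, 0.06, 0.0331]
tool_rot: [-3.142, -0.0, 0.008]
force: [-0.2, 0.5, -0.2]
grip_width: 0.0143
finger_force: 88.4
```

Emit:
play_rows --pt "0 0 0.001 0 0 0 1" --pt "0 0 0.001 0 0 0 1" --pt "0 0 0.001 0 0 0 1"

```text
clock: 11.25
position: [0.4833, 0.06, 0.0326]
tool_rot: [-3.142, -0.0, 0.008]
force: [0.2, 0.6, -0.7]
grip_width: 0.0142
finger_force: 88.4
```

Emit:
play_rows --pt "0 0 0.001 0 0 0 1" --pt "0 0 0.001 0 0 0 1" --pt "0 0 0.001 0 0 0 1"

```text
clock: 11.55
position: [0.4833, 0.06, 0.0321]
tool_rot: [-3.142, -0.0, 0.008]
force: [0.3, 0.3, 0.2]
grip_width: 0.0136
finger_force: 88.5
```

Emit:
play_rows --pt "0 0 0.001 0 0 0 1" --pt "0 0 0.001 0 0 0 1" --pt "0 0 0.001 0 0 0 1"

```text
clock: 11.85
position: [0.4833, 0.06, 0.0316]
tool_rot: [-3.142, 0.0, 0.008]
force: [-0.3, 0.1, 0.2]
grip_width: 0.0147
finger_force: 88.5
```

```bash
python3 -c "
from workcell import *
o=observe();print(o['position'],o['tool_rot'],o['force'],o['moment'])"
```

```text
[0.48327687 0.05998997 0.03159587] [-3.14156887e+00  4.65310106e-05  7.81993625e-03] [-0.3139066   0.12117114  0.23991773] [-0.01412408  0.02192079 -0.03023275]
```

Emit:
play_rows --pt "0 0 0.001 0 0 0 1" --pt "0 0 0.001 0 0 0 1" --pt "0 0 0.001 0 0 0 1"

```text
clock: 12.15
position: [0.4833, 0.06, 0.0311]
tool_rot: [-3.142, 0.0, 0.008]
force: [-1.3, -0.0, 0.7]
grip_width: 0.0142
finger_force: 88.5
```

Emit:
play_rows --pt "0 0 0.001 0 0 0 1" --pt "0 0 0.001 0 0 0 1" --pt "0 0 0.001 0 0 0 1"

```text
clock: 12.45
position: [0.4833, 0.06, 0.0306]
tool_rot: [-3.142, -0.0, 0.008]
force: [-1.2, -0.2, 0.4]
grip_width: 0.014
finger_force: 88.6
```

```bash
python3 -c "
from workcell import *
o=observe();print(o['position'],o['tool_rot'],o['force'],o['moment'])"
```

```text
[0.48330379 0.06000473 0.03060522] [-3.14154410e+00 -3.91385495e-06  7.85391025e-03] [-1.16889642 -0.19562782  0.35948989] [-0.01490419 -0.01919738 -0.01330497]
```

```bash
cat > cmpw.py <<'E'
from h import *
def cmpw(tag):
    b=grab_frame("wrist")[...,::-1].copy();cv2.imwrite(f"pics/{tag}.png",b)
    for ref in("w3","w4"):
        a=cv2.imread(f"pics/{ref}.png")
        for r0,r1 in((4,32),(30,58),(58,86),(86,135),(165,205)):
            A=cv2.cvtColor(a,6)[r0:r1,298:342].astype(np.float32);best=[]
            B=cv2.cvtColor(b,6).astype(np.float32)[max(r0-4,0):r1+4,294:346]
            up=lambda i:cv2.resize(i,None,fx=4,fy=4,interpolation=2)
            r=cv2.matchTemplate(up(B),up(A),cv2.TM_CCOEFF_NORMED);_,v,_,l=cv2.minMaxLoc(r)
            print(ref,(r0,r1),"dx",l[0]/4-4,"dy",l[1]/4-min(4,r0),round(v,2))
E
python3 -c "
from cmpw import *
cmpw('w5')
F=[]
import numpy as np
for i in range(6):
    grab_frame('side');o=observe();F.append(np.r_[o['force'],o['moment']])
print(np.mean(F,0).round(2),np.std(F,0).round(2),o['clock'])"
```

```text
w3 (4, 32) dx 0.75 dy -2.25 0.97
w3 (30, 58) dx 0.25 dy -1.75 0.99
w3 (58, 86) dx 0.25 dy -1.0 0.99
w3 (86, 135) dx 0.0 dy -0.75 0.96
w3 (165, 205) dx 0.25 dy -0.25 0.99
w4 (4, 32) dx 0.75 dy -2.25 0.98
w4 (30, 58) dx 0.25 dy -1.75 0.99
w4 (58, 86) dx 0.25 dy -1.0 0.98
w4 (86, 135) dx -0.25 dy -0.75 0.92
w4 (165, 205) dx 0.0 dy 0.25 0.99
[-0.68  0.05  0.31 -0.    0.03 -0.01] [0.65 0.53 0.4  0.02 0.03 0.01] 12.8
```

Emit:
play_rows --pt "0 0 -0.002 0 0 0 1" --pt "0 0 -0.004 0 0 0 1" --pt "0 0 -0.004 0 0 0 1" --pt "0 0 -0.004 0 0 0 1"

```text
clock: 13.2
position: [0.4833, 0.06, 0.0326]
tool_rot: [-3.142, -0.0, 0.008]
force: [0.1, 0.1, -0.8]
grip_width: 0.0143
finger_force: 88.5
```

```bash
python3 -c "
from cmpw import *
cmpw('w6')"
```

```text
w3 (4, 32) dx 0.25 dy -0.5 0.98
w3 (30, 58) dx 0.25 dy -0.5 0.99
w3 (58, 86) dx 0.25 dy 0.0 0.99
w3 (86, 135) dx 0.0 dy -0.25 0.98
w3 (165, 205) dx 0.25 dy -0.25 0.99
w4 (4, 32) dx 0.25 dy -0.5 0.98
w4 (30, 58) dx 0.25 dy -0.5 0.99
w4 (58, 86) dx 0.25 dy -0.25 0.99
w4 (86, 135) dx -0.25 dy 0.0 0.92
w4 (165, 205) dx 0.0 dy 0.5 0.98
```

Emit:
play_rows --pt "0.01 0 0 0 0 0 1" --pt "0.02 0 0 0 0 0 1" --pt "0.03 0 0 0 0 0 1" --pt "0.04 0 0 0 0 0 1" --pt "0.05 0 0 0 0 0 1" --pt "0.06 0 0 0 0 0 1" --pt "0.06 0 0 0 0 0 1"

```text
clock: 13.95
position: [0.514, 0.0602, 0.0326]
tool_rot: [-3.141, -0.001, 0.008]
force: [0.3, 0.1, -0.0]
grip_width: 0.0144
finger_force: 88.5
```

```bash
python3 -c "
from cmpw import *
o=observe();print(o['position'],o['tool_rot'],o['force'],o['moment'])
cmpw('w7')"
```

```text
[0.51402853 0.0602121  0.0325789 ] [-3.14147923e+00 -5.01414463e-04  7.61288327e-03] [ 0.28451686  0.14032576 -0.0351426 ] [ 0.03114376 -0.10809896  0.02111817]
w3 (4, 32) dx 0.25 dy -0.75 0.98
w3 (30, 58) dx 0.0 dy -0.75 0.98
w3 (58, 86) dx 0.25 dy -0.25 0.99
w3 (86, 135) dx 0.0 dy -0.25 0.96
w3 (165, 205) dx 0.0 dy 0.0 0.98
w4 (4, 32) dx 0.25 dy -0.75 0.98
w4 (30, 58) dx 0.0 dy -0.75 0.98
w4 (58, 86) dx 0.25 dy -0.25 0.99
w4 (86, 135) dx -0.25 dy 0.0 0.95
w4 (165, 205) dx -0.25 dy 0.25 0.98
```

Emit:
play_rows --pt "0.004 0 0 0 0 0 1" --pt "0.008 0 0 0 0 0 1" --pt "0.008 0 0 0 0 0 1"

```text
clock: 14.3
position: [0.5175, 0.0603, 0.0326]
tool_rot: [-3.142, -0.0, 0.008]
force: [0.9, 1.3, -0.7]
grip_width: 0.0143
finger_force: 88.5
```

Emit:
play_rows --pt "0.004 0 0 0 0 0 1" --pt "0.008 0 0 0 0 0 1" --pt "0.008 0 0 0 0 0 1"

```text
clock: 14.6
position: [0.5216, 0.0603, 0.0326]
tool_rot: [-3.142, -0.0, 0.008]
force: [1.3, 0.3, -0.7]
grip_width: 0.0141
finger_force: 88.5
```

Emit:
play_rows --pt "0.004 0 0 0 0 0 1" --pt "0.008 0 0 0 0 0 1" --pt "0.008 0 0 0 0 0 1"

```text
clock: 14.9
position: [0.5256, 0.0603, 0.0326]
tool_rot: [-3.142, -0.0, 0.008]
force: [0.6, -0.7, 0.1]
grip_width: 0.0141
finger_force: 88.5
```

Emit:
play_rows --pt "0.004 0 0 0 0 0 1" --pt "0.008 0 0 0 0 0 1" --pt "0.008 0 0 0 0 0 1"

```text
clock: 15.2
position: [0.5296, 0.0603, 0.0326]
tool_rot: [-3.142, -0.0, 0.008]
force: [-0.4, -0.3, 0.2]
grip_width: 0.0141
finger_force: 88.5
```

Emit:
play_rows --pt "0.004 0 0 0 0 0 1" --pt "0.008 0 0 0 0 0 1" --pt "0.008 0 0 0 0 0 1"

```text
clock: 15.5
position: [0.5337, 0.0604, 0.0326]
tool_rot: [-3.142, -0.0, 0.008]
force: [-0.3, 0.9, 0.0]
grip_width: 0.0145
finger_force: 88.6
```

Emit:
play_rows --pt "0.004 0 0 0 0 0 1" --pt "0.008 0 0 0 0 0 1"

```text
clock: 15.7
position: [0.5373, 0.0604, 0.0326]
tool_rot: [3.142, 0.0, 0.008]
force: [-2.0, -1.1, 0.3]
grip_width: 0.0142
finger_force: 88.7
```

```bash
cat > fr.py <<'E'
from workcell import *
import numpy as np
F=[]
for i in range(5):
    o=observe();F.append(np.r_[o['force'],o['moment']]);grab_frame('side')
print(o['position'],np.mean(F,0).round(2),o['clock'])
E
python3 fr.py
```

```text
[0.53753178 0.06046267 0.03261971] [-0.37 -0.12 -0.05  0.06 -0.07  0.  ] 15.9
```

Emit:
play_rows --pt "0.004 0 0 0 0 0 1" --pt "0.008 0 0 0 0 0 1"

```text
clock: 16.15
position: [0.5405, 0.0603, 0.0324]
tool_rot: [3.141, 0.002, 0.008]
force: [-7.9, -0.2, 4.0]
grip_width: 0.0143
finger_force: 89.1
```

```bash
python3 fr.py
```

```text
[0.54073997 0.06034506 0.03248751] [-5.38 -0.29  3.23  0.04  1.17 -0.  ] 16.35
```

Emit:
play_rows --pt "0.004 0 0 0 0 0 1" --pt "0.008 0 0 0 0 0 1" --pt "0.012 0 0 0 0 0 1" --pt "0.012 0 0 0 0 0 1"

```text
clock: 16.8
position: [0.5465, 0.0604, 0.0324]
tool_rot: [3.141, 0.002, 0.008]
force: [-6.9, 0.2, 5.2]
grip_width: 0.0145
finger_force: 89.2
```

```bash
python3 fr.py;python3 -c "
from cmpw import *
cmpw('w8');print(observe()['tool_rot'])"
```

```text
[0.54651939 0.0603555  0.03247304] [-6.7   0.19  4.32  0.05  1.44  0.  ] 17.0
w3 (4, 32) dx -0.75 dy -2.5 0.33
w3 (30, 58) dx -4.0 dy -4.0 -0.1
w3 (58, 86) dx 0.0 dy 0.0 0.8
w3 (86, 135) dx -0.25 dy -0.25 0.92
w3 (165, 205) dx 0.0 dy -0.25 0.98
w4 (4, 32) dx -0.75 dy -2.5 0.32
w4 (30, 58) dx -4.0 dy -4.0 -0.1
w4 (58, 86) dx 0.0 dy 0.0 0.81
w4 (86, 135) dx -0.25 dy 0.0 0.95
w4 (165, 205) dx -0.25 dy 0.5 0.99
[3.14138582e+00 1.62750953e-03 7.79783048e-03]
```

Emit:
play_rows --pt "0.004 0 0 0 0 0 1" --pt "0.008 0 0 0 0 0 1" --pt "0.01 0 0 0 0 0 1" --pt "0.01 0 0 0 0 0 1" --pt "0.01 0 0 0 0 0 1" --pt "0.01 0 0 0 0 0 1"

```text
clock: 17.7
position: [0.5511, 0.0604, 0.0324]
tool_rot: [3.141, 0.002, 0.008]
force: [-9.5, 0.7, 5.7]
grip_width: 0.0145
finger_force: 89.4
```

```bash
python3 fr.py; python3 -c "
from workcell import *
o=observe();print(o['tool_rot'],o['grip_width'],o['finger_force'])"
```

```text
[0.55113517 0.06040266 0.03242899] [-8.81  0.08  6.08  0.07  1.91  0.01] 17.9
[3.14123401e+00 2.35510607e-03 7.82034289e-03] 0.014174177994461284 89.37877089483663
```

```bash
python3 -c "
from workcell import *
print(job_done())"
```

```text
the job is handed in; nothing more can be done
None
```

The gauge is handed in still gripped by its handle, flat on the lower plate and slid under the middle of the upper plate. It went about 11 mm past first contact, with about 9 N of drag; from the taper that should be roughly 1 mm of lift, which I did not measure. The only slip was a first grasp that closed above the handle; it moved nothing.

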